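# Dose the ultrasonic cleaner and snap its lid shut

### The job

The little ultrasonic cleaner on the jeweller's bench stands open with a basket of rings in it. Dose it: press the head of the pump bottle right down to its stop, firmly but without ramming it, and let it spring all the way back up; then swing the cleaner's lid shut and press down its front edge until the tab snaps behind the rim, so that it stays shut when you let go. Leave the other things on the bench where they are.

Things in the scene. Friction and masses are not known exactly. Their poses are not given: they have to be found in the camera images.
- rack: Wooden bench riser shelf, 440 mm long, with the white pump bottle (58 mm across) strapped upright at its front; all fixed. Origin on the bench under the bottle's axis; z up, x straight to the back of the shelf (roughly away from the robot), y along the shelf. The pump head is on this axis, but how high it stands depends on how far the bottle was pushed up into its straps.
- pump_head (a joint): Stroke of the sprung pump head in m: 0 up at rest, 0.012 fully down at its hard stop. Its flat round top, 35 mm across, rests anywhere from 218 to 234 mm above the bench: the state does not say, so feel for it. It moves straight down, against about 6 N at first and 12 N at the stop, and comes up by itself. 16 to 20 N on the tool seats it on the stop; over 30 N is ramming.
- cleaner: Ultrasonic cleaner, white tank 190 mm (its x) by 125 mm (its y), walls 105 mm high, fixed on the bench in front of the pump bottle, whose spout (9 mm thick, 80 mm long, towards rack -x, 4 mm below the head's top) reaches over the tank's end. Origin under its centre; z up. The lid's hinge is along the top of the +y side, the tab's rim and the control panel on the -y side.
- lid (a joint): Angle of the cleaner's lid in rad: 0 shut, 1.57 upright, 1.85 fully open; starts between 1.5 and 1.75. It stays open by friction, and springs back up if let go nearly shut before the tab has snapped. Within 0.06 rad of shut the tab rides over the rim: about 6 to 12 N down on the front edge snaps it, and the lid then stays within 0.03 rad of shut.
- lid_hinge (a point): Middle of the lid's hinge line, which runs along the cleaner's x, 107 mm above the bench. The lid is a flat grey plate 190 x 125 mm; shut, its underside is 1.5 mm and its top face 11.5 mm above the hinge line.
- lid_edge (a point): Point on the lid's outer face (its top when shut) at the middle of the free edge, 120 mm from the hinge line: the place to press. Shut, it is 118.5 mm above the bench. A panel in the middle of the lid, 3 mm higher, ends 13 mm short of it. The springy tab, 30 mm wide, hangs from the free edge 10 mm farther out.
- board_edge (a point): Middle of the lower front edge of the shelf's board, which overhangs the pump: 14 mm behind the bottle's axis (rack x), 280 mm above the bench. The board is 18 mm thick, with jars on it. An upright gripper over the pump head hits it; a tool leaning back towards the robot (fingers down and towards rack +x, 30 to 45 degrees from vertical) reaches the head.
- jar: Bystander, loose: findings jar, glass with a steel screw lid, 47 mm across, 56 mm tall; origin under its centre.
- block: Bystander, loose: steel bench block, 65 x 65 x 20 mm; origin under its centre.
- pliers: Bystander, loose: pair of pliers lying flat, black grips, about 120 x 60 x 15 mm; origin at the pivot, at bench height.
- file: Bystander, loose: needle file lying flat with a wooden handle, 165 mm long, 17 mm high; origin under its middle.
- mandrel: Bystander, loose: tapered steel ring mandrel lying down, 280 mm long, up to 25 mm thick; origin under its middle.
- mallet: Bystander, loose: rawhide mallet lying down, 220 mm long, its head 75 mm wide and 38 mm high; origin under the middle of the handle.
- punchstand: Bystander, loose: small wooden stand of steel punches, 75 x 75 mm, 46 mm tall; origin under its centre.

How it is judged:
On the way, in this order (a step that is already met when the one before it is completed fails the run):
1. the pump head is pressed down to its stop (value of joint pump_head above 0.011 m), for 0.05 s.
2. the pump head has sprung back up (value of joint pump_head below 0.0015 m), for 0.2 s.
3. the lid is shut with its tab behind the rim (value of joint lid below 0.03 rad), for 0.2 s.
At the end, for the whole second after the job is handed in: The lid is shut by itself, its tab snapped behind the rim (lid angle under 0.04 rad and still), and the pump head is back up (within 1.5 mm of its rest height), after a full stroke (over 11 of 12 mm) made before the lid was shut (value of joint lid between -0.03 and 0.04 rad and value of joint pump_head below 0.0015 m and velocity of joint lid below 0.05 rad/s); the robot touches nothing.
It fails at once if the pump head is rammed: more than 32 N on it (contact force between pump_head and anything else above 32 N).
It fails at once if another thing on the bench is pushed more than 30 mm (distance of any of jar, block, pliers, file, mandrel, mallet, punchstand from where it was at the start of the episode above 0.03 m).
It fails at once if another thing on the bench is knocked over (angle between any of jar, block, pliers, file, mandrel, mallet, punchstand's own z axis and vertical above 0.5 rad).
It also fails if it takes over 48 s, if anything falls off the work surface, if the arm or the gripper's body presses on something with over 40 N, if the wrist force passes 120 N, or if a joint passes its speed limit or range.

### The arm

A 6-joint arm with a two-finger parallel gripper is mounted at the origin on the work surface. World frame = base frame: x ahead of the robot, y to its left, z up, the work surface at z = 0. Lengths are in m, angles in rad, forces in N, time in s.
With the tool pointing down it reaches from about 0.35 to 0.975 m from the base axis. Payload 4.9 kg.
Tool frame: the origin (TCP) lies midway between the tips of the shut fingers; the grasp point (between the pads) lies 19 mm behind it; z points along the fingers, y is the line along which they close (so a half turn about z gives the same grasp; the last joint's range is limited). The gripper opens to 85 mm and grips with 20 to 120 N. Pads are 22 mm wide; open, the fingers measure 114 mm over their backs; the gripper's body (76 mm by 85 mm) begins 54 mm behind the grasp point. The pads swing forward as they close: fully open they stand 13 mm farther back than shut.
Start: joints at [-1.416, 0.053, 1.613, -0, 1.476, -0.119], TCP at [0.169, -0.602, 0.231] pointing down, gripper open.
Joint ranges: [-3.01, 3.01], [-1.01, 2.22], [0.06, 2.58], [-1.02, 4.17], [0.09, 2.62], [-3.14, 3.14]. Speed limits (rad/s): [2.57, 2.57, 3.14, 3.14, 3.14, 3.14].

### API

Orientations are given as [roll, pitch, yaw] about the fixed x, y, z axes, in that order (R = Rz(yaw) Ry(pitch) Rx(roll)).
In Python, from rig import sense, get_image, camera_model, sign_off gives the robot as it stands.
- The arm moves only by the shell command python3 -m handwheel 'ROWS' [OPENING]. ROWS is JSON, a list of rows, each a list of 6 numbers: the shift along the tool's x, y, z scaled (see below), then the turn, a rotation vector about the tool's x, y, z scaled (see below). A call has 1 to 10 rows; each row is the pose to reach, as a shift and turn from the pose commanded when the call began, along the tool's axes at that moment; what a row does not reach only later rows make up. The controller multiplies each number of a shift by 0.1 m and each number of a turn by 120 degrees. A row lasts 1/10 s, in which the tool goes at most 50 mm and 8.59 degrees, less where a joint would pass 70% of its speed; a pose out of reach is approached as far as the arm can. A call with a number of a shift or a turn outside -1 to 1 is refused whole. A call with a gripper value outside its range is refused whole. OPENING is the opening, from 0 (shut) to 1 (fully open), set as the call begins (- or left out, the last holds). The fingers move at their own pace and stop on an object; the grip force is fixed at half the most. Time passes only in rows, so rows that repeat a pose let the fingers close. It gives the time, the measured TCP pose, the force, the opening and the grip force at its end, in the units of the state.
- sense(): the state, without advancing time (a new reading comes with each control period).
- get_image(name): name is "side" or "top" or "wrist"; returns the picture (480x640x3 uint8, blue, green, red); there is no depth.
- camera_model(name): a dict with "intrinsics" (3x3 intrinsics, pixels), "k1" (the pictures are not rectified: a ray, as slopes to the right and down, at radius r is drawn at 1 + k1 r^2 times it, then the intrinsics apply), "R" (3x3) and "t" (3): a world point X has camera coordinates R X + t. Camera axes: x right, y down, z forward; pixel columns grow to the right and rows downward; lengths in m; the calibration is good to about 2 mm. A picture is of the moment at which its call begins: read the wrist's pose just before it. camera_model takes no time and is no camera call; for the wrist camera it gives the pose at the moment of the call.
- sign_off(): hands the job in; it is judged then, once.
The state is a dict: "time_s": time; "joints": joint angles; "joint_velocities": joint speeds; "effort": joint torques, N m; "tool_pos": TCP position; "eef_rot": TCP orientation; "contact_force": force on the tool from outside, world axes, zero at the start; "torque": the same for the moment, N m; "opening": finger opening in m; "grasp_force": force on a finger pad.
Only numpy, scipy, OpenCV 4.12 (cv2) and the standard library are available. Lean on these libraries where they do the work, as an engineer would, in place of code of your own. Each camera call takes 0.05 s, during which the arm holds its last target. There are 200 camera calls.

## Working session

There is one attempt and no reset: what is moved stays moved. The work goes in short steps, Python scripts to look and compute and a shell command to move; the robot and the scene stay as the last step left them, time stands still between calls to the robot, and variables do not carry over. Pictures are saved under pics/ and viewed, at most 10 in all, crops included, and the job is handed in when it is done.

```bash
ls; mkdir -p pics
python3 - <<'E'
from rig import *
import cv2
s=sense();print(s['tool_pos'],s['eef_rot'],s['contact_force'])
for n in("side","top"):
    cv2.imwrite(f"pics/{n}0.png",get_image(n));m=camera_model(n);print(n,m)
E
```

```text
pics
[ 0.16890281 -0.60109066  0.23005051] [-3.13952140e+00 -2.65469144e-04  2.73817990e-01] [ 0.13888598 -0.46768592  0.50766089]
side {'intrinsics': array([[577.68633307,   0.        , 320.99005318],
       [  0.        , 577.68633307, 245.9426235 ],
       [  0.        ,   0.        ,   1.        ]]), 'k1': 0.036253657811795015, 'R': array([[ 0.9996503 ,  0.02336192,  0.01238923],
       [ 0.02640862, -0.85782894, -0.51325636],
       [-0.00136281,  0.51340406, -0.85814592]]), 't': array([-0.56166678,  0.12327021,  1.53287951])}
top {'intrinsics': array([[517.47391668,   0.        , 323.04437424],
       [  0.        , 517.47391668, 233.41299198],
       [  0.        ,   0.        ,   1.        ]]), 'k1': 0.0424798765361466, 'R': array([[-0.02444464, -0.99969623,  0.00314627],
       [-0.99521063,  0.02403675, -0.09475245],
       [ 0.09464805, -0.00544739, -0.99549589]]), 't': array([0.07265057, 0.55350278, 1.29058828])}
```

View pics/side0.png

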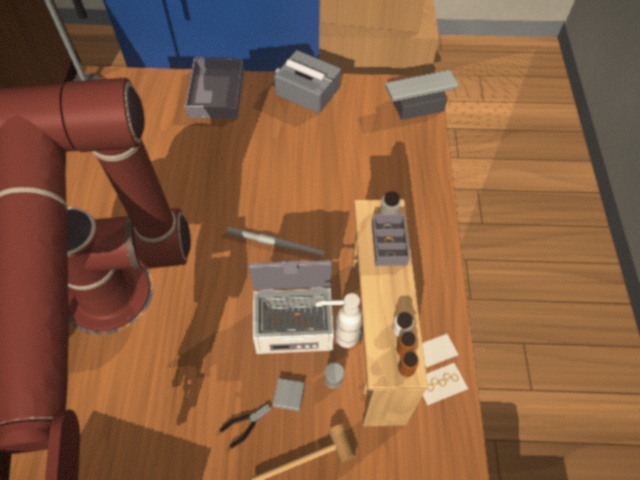

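View pics/top0.png

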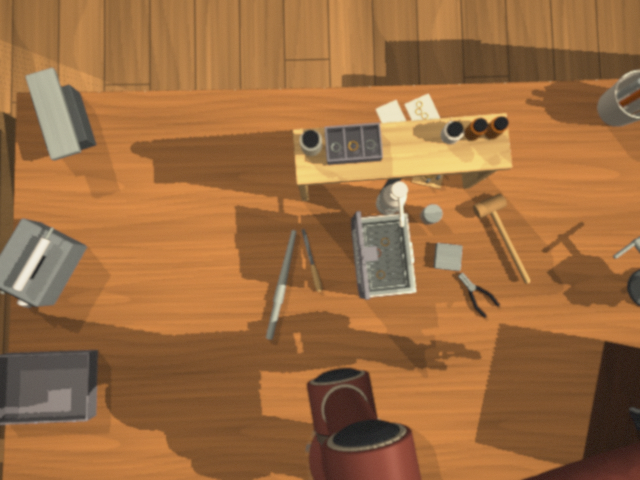

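The side view shows the cleaner at about (293,320), its lid up at (290,275), the pump head near (351,301), and the shelf edge at x≈360. In the top view the head is near (400,188), the tank around (386,257), and the board edge runs (297,184) to (512,168). I'll zoom in for accurate pixels.

Run:
```python
import cv2,numpy as np
a=cv2.imread("pics/side0.png")[245:405,235:375];b=cv2.imread("pics/top0.png")[160:320,335:475]
f=lambda i:cv2.resize(i,None,fx=2.8,fy=2.8,interpolation=cv2.INTER_CUBIC)
c=np.hstack([f(a),f(b)]);
for k in range(0,140,20):
    for o,x0 in((0,235),(392,335)): cv2.putText(c,str(x0+k),(o+int(k*2.8),8),0,.3,(0,255,255));cv2.line(c,(o+int(k*2.8),10),(o+int(k*2.8),16),(0,255,255))
for k in range(0,160,20):
    for o,y0 in((0,245),(392,160)): cv2.putText(c,str(y0+k),(o,int(k*2.8)+4),0,.3,(0,255,0));
cv2.imwrite("pics/z0.png",c)
```

```text
(no output)
```

View pics/z0.png

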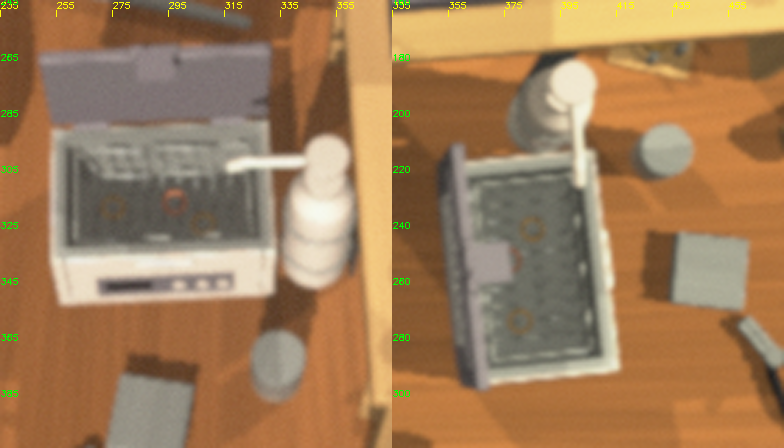

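The zoom gives me these pixels:
- **Head top:** side (351.8,300.7), top (398.9,189.6).
- **Tank front rim corners:** side (254.3,335.7) and (332.9,333.9), top (416.1,291.4) and (407.5,213.6).
- **Lid free edge:** side (250,265.4) to (331.1,260.7), top (367.5,297.5) to (358.2,212.1).

```bash
cat > h.py <<'E'
import numpy as np,cv2
from rig import *
from scipy.spatial.transform import Rotation as Ro
def ray(n,p):
    m=camera_model(n);K=m['intrinsics'];d=((np.array(p)-K[:2,2])/K[0,0])
    u=d.copy()
    for _ in range(20):u=d/(1+m['k1']*(u@u))
    v=m['R'].T@np.r_[u,1];return -m['R'].T@m['t'],v/np.linalg.norm(v)
def plane(n,p,z):
    c,v=ray(n,p);return c+v*(z-c[2])/v[2]
def tri(a,b):
    c1,v1=ray("side",a);c2,v2=ray("top",b)
    s=np.linalg.lstsq(np.c_[v1,-v2],c2-c1,rcond=None)[0]
    p,q=c1+s[0]*v1,c2+s[1]*v2;return (p+q)/2,np.linalg.norm(p-q)
def go(xyz,R):
    "print shift/turn numbers from commanded pose (approx. measured)"
    s=sense();R0=Ro.from_euler('xyz',s['eef_rot'])
    sh=R0.inv().apply(np.array(xyz)-s['tool_pos'])/.1;t=(R0.inv()*R).as_rotvec()/np.deg2rad(120)
    return sh.round(3),t.round(4)
E
python3 - <<'E'
from h import *
np.set_printoptions(precision=4,suppress=True)
print('head',tri((351.8,300.7),(398.9,189.6)))
print('head at .226',plane('side',(351.8,300.7),.226),plane('top',(398.9,189.6),.226))
print('spout tip',tri((317.5,304.5),(404,226)))
for a,b in(((254.3,335.7),(416.1,291.4)),((332.9,333.9),(407.5,213.6))):print('rim',tri(a,b),plane('side',a,.105),plane('top',b,.105))
print('BR',plane('side',(331,288.2),.105), 'BL',plane('side',(253.2,291.4),.105))
for a,b in(((250,265.4),(367.5,297.5)),((331.1,260.7),(358.2,212.1))):print('lid',tri(a,b))
print('board',plane('top',(297,184),.28),plane('top',(512,168),.28))
E
```

```text
head (array([ 0.6301, -0.1084,  0.2152]), np.float64(0.000990328784979582))
head at .226 [ 0.63   -0.1135  0.226 ] [ 0.6277 -0.1068  0.226 ]
spout tip (array([ 0.552 , -0.1173,  0.2086]), np.float64(0.004468335029815366))
rim (array([ 0.4062, -0.1556,  0.1105]), np.float64(0.0027746885330787725)) [ 0.4069 -0.1532  0.105 ] [ 0.4047 -0.1569  0.105 ]
rim (array([ 0.5913, -0.1439,  0.1054]), np.float64(0.0017280967140629068)) [ 0.5921 -0.1435  0.105 ] [ 0.5904 -0.1441  0.105 ]
BR [ 0.5859 -0.023   0.105 ] BL [ 0.3945 -0.0374  0.105 ]
lid (array([ 0.397 , -0.031 ,  0.2256]), np.float64(0.0005604210652938574))
lid (array([ 0.5813, -0.0164,  0.231 ]), np.float64(0.002683821838170019))
board [0.635  0.1119 0.28  ] [ 0.6573 -0.333   0.28  ]
```

The measurements agree with the given sizes: the head is at about (0.629,-0.108) under the board edge, the rack yaw is about 0.05, the rim is 185 mm long, and the lid edge is 121 mm above the hinge. I'll shut the fingers and move in.

```bash
python3 -m handwheel '[[0.4,-0.3,-0.1,0,0,0],[0.85,-0.6,-0.2,0,0,0],[0.85,-0.6,-0.2,0,0,0]]' 0
python3 -m handwheel '[[0.4,-0.3,-0.1,0,0,0],[0.85,-0.6,-0.2,0,0,0],[0.85,-0.6,-0.2,0,0,0]]'
python3 -m handwheel '[[0.4,-0.3,-0.1,0,0,0],[0.85,-0.6,-0.2,0,0,0],[0.85,-0.6,-0.2,0,0,0]]'
python3 -m handwheel '[[0.4,-0.3,-0.1,0,0,0],[0.85,-0.6,-0.2,0,0,0],[0.85,-0.6,-0.2,0,0,0]]'
python3 -m handwheel '[[0.4,-0.3,-0.1,0,0,0],[0.85,-0.6,-0.2,0,0,0],[0.85,-0.6,-0.2,0,0,0]]'
python3 - <<'E'
from h import *
a=np.deg2rad(38);psi=.055
z=np.array([np.sin(a)*np.cos(psi),np.sin(a)*np.sin(psi),-np.cos(a)]);y=np.array([np.sin(psi),-np.cos(psi),0]);x=np.cross(y,z)
R=Ro.from_matrix(np.c_[x,y,z]);print(R.as_euler('xyz'))
print(go([.57,-.115,.33],R))
E
```

```text
time_s: 0.4
tool_pos: [0.2372, -0.5184, 0.2522]
eef_rot: [3.141, -0.001, 0.278]
contact_force: [0.3, -1.5, 1.3]
opening: 0.0438
grasp_force: 0.0
time_s: 0.7
tool_pos: [0.3026, -0.4378, 0.2724]
eef_rot: [3.14, -0.001, 0.278]
contact_force: [-0.1, -0.4, 0.1]
opening: 0.0002
grasp_force: 0.0
time_s: 1.0
tool_pos: [0.368, -0.3574, 0.2923]
eef_rot: [3.14, -0.001, 0.278]
contact_force: [-0.8, -0.6, 0.2]
opening: -0.0003
grasp_force: 0.0
time_s: 1.3
tool_pos: [0.4334, -0.277, 0.3121]
eef_rot: [3.141, -0.001, 0.278]
contact_force: [0.4, -1.1, 0.4]
opening: -0.0
grasp_force: 0.0
time_s: 1.6
tool_pos: [0.4989, -0.1965, 0.3318]
eef_rot: [3.141, -0.001, 0.277]
contact_force: [-0.5, -0.6, 0.0]
opening: -0.0001
grasp_force: 0.0
[ 3.14159265 -0.66322512  0.055     ]
(array([ 0.907, -0.589,  0.018]), array([-0.0351,  0.3148,  0.1023]))
```

```bash
python3 -m handwheel '[[0,0,-0.1,-0.007,0.063,0.02],[0.1,-0.1,-0.1,-0.014,0.126,0.041],[0.3,-0.2,0,-0.021,0.189,0.061],[0.5,-0.4,0,-0.028,0.252,0.082],[0.8,-0.59,0,-0.035,0.315,0.102],[0.9,-0.59,0.02,-0.035,0.315,0.102],[0.9,-0.59,0.02,-0.035,0.315,0.102]]'
python3 - <<'E'
from h import *
f=[get_image(n) for n in("wrist","side","top")]
a=cv2.resize(f[0],(400,300));b=cv2.resize(f[1][230:380,260:460],(400,300),interpolation=2);c=cv2.resize(f[2][110:260,300:500],(400,300),interpolation=2)
for i,n in enumerate(("w1","s1","t1")):cv2.imwrite(f"pics/{n}_raw.png",f[i])
cv2.imwrite("pics/m1.png",np.vstack([np.hstack([a,b]),np.hstack([c,c*0])]))
E
```

```text
time_s: 2.3
tool_pos: [0.5674, -0.1179, 0.3277]
eef_rot: [3.141, -0.659, 0.053]
contact_force: [-0.2, -0.8, 0.3]
opening: 0.0001
grasp_force: 0.0
```

View pics/m1.png

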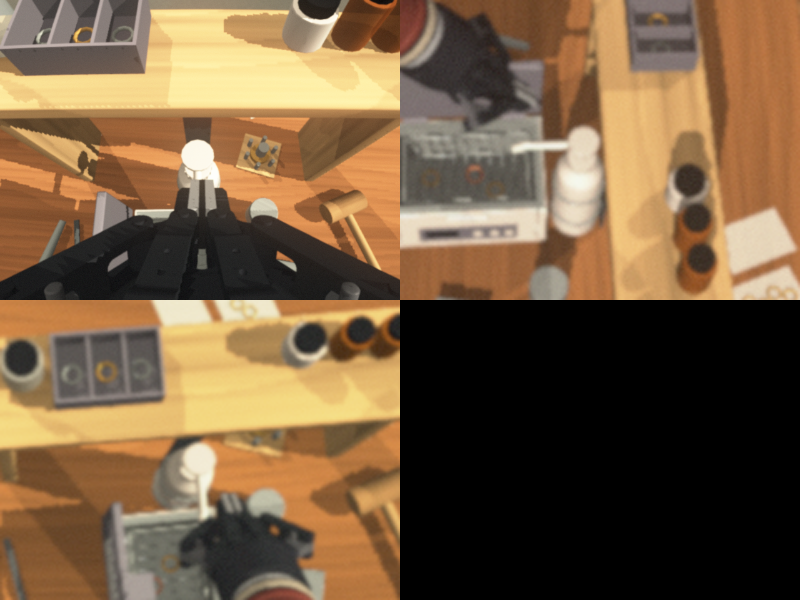

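The wrist view shows the head's disc at about (316,248) in full-resolution pixels, just beyond the shut fingertips at (325,290), with the board clear above. Next I'll fit the disc and triangulate it against the other two views.

Run:
```python
from h import *
np.set_printoptions(precision=4,suppress=True)
w=cv2.imread("pics/w1_raw.png")
hsv=cv2.cvtColor(w,cv2.COLOR_BGR2HSV)
m=((hsv[...,2]>215)&(hsv[...,1]<50)).astype(np.uint8);m[:215]=0;m[285:]=0;m[:,:270]=0;m[:,370:]=0
cs=cv2.findContours(m,0,1)[0];c=max(cs,key=cv2.contourArea);print(cv2.boundingRect(c),cv2.fitEllipse(c))
e=cv2.fitEllipse(c)[0]
rays=[ray('wrist',e),ray('side',(351.8,300.7)),ray('top',(398.9,189.6))]
A=sum(np.eye(3)-np.outer(v,v) for _,v in rays);b=sum((np.eye(3)-np.outer(v,v))@c for c,v in rays)
print('3-view',np.linalg.solve(A,b))
for z in(.214,.218,.226,.234):print(z,plane('wrist',e,z))
s=sense();print(s['tool_pos'],s['eef_rot'],camera_model('wrist')['t'])
```

```text
(291, 224, 60, 61) ((320.26300048828125, 254.33567810058594), (46.56433868408203, 71.77473449707031), 141.7061309814453)
3-view [ 0.6298 -0.1104  0.2165]
0.214 [ 0.6301 -0.1135  0.214 ]
0.218 [ 0.6287 -0.1136  0.218 ]
0.226 [ 0.6259 -0.1138  0.226 ]
0.234 [ 0.6232 -0.114   0.234 ]
[ 0.5682 -0.1185  0.3304] [ 3.1397 -0.662   0.0523] [-0.1479  0.6717  0.2558]
```

```bash
python3 -m handwheel '[[0,-0.02,0.3,0,0,0],[0,-0.05,0.6,0,0,0],[0.02,-0.06,0.9,0,0,0],[0.02,-0.06,0.98,0,0,0],[0.02,-0.06,0.98,0,0,0]]'
for i in 1 2 3; do echo; done
python3 -m handwheel '[[-0.02,0,0.025,0,0,0],[-0.04,0,0.05,0,0,0],[-0.04,0,0.05,0,0,0]]' | head -4
python3 -m handwheel '[[-0.01,0,0.013,0,0,0],[-0.02,0,0.026,0,0,0],[-0.02,0,0.026,0,0,0]]' | head -4
python3 - <<'E'
from h import *
s=sense();print(s['tool_pos'],s['eef_rot'],s['contact_force'])
f=[get_image(n) for n in("side","top")]
cv2.imwrite("pics/m2.png",np.hstack([cv2.resize(f[0][260:340,310:390],(400,400),interpolation=2),cv2.resize(f[1][150:230,360:440],(400,400),interpolation=2)]))
E
```

```text
time_s: 2.95
tool_pos: [0.6293, -0.1082, 0.2521]
eef_rot: [-3.141, -0.66, 0.051]
contact_force: [0.4, -0.1, -0.4]
opening: 0.0001
grasp_force: 0.0



time_s: 3.25
tool_pos: [0.6289, -0.108, 0.2477]
eef_rot: [3.141, -0.663, 0.052]
contact_force: [-0.0, -0.1, -0.6]
time_s: 3.55
tool_pos: [0.6289, -0.1076, 0.2434]
eef_rot: [-3.141, -0.662, 0.052]
contact_force: [-0.5, -0.2, 0.5]
[ 0.62894709 -0.10755512  0.24343893] [-3.14129378 -0.66229268  0.0518544 ] [-0.51869624 -0.16038422  0.49938804]
```

View pics/m2.png

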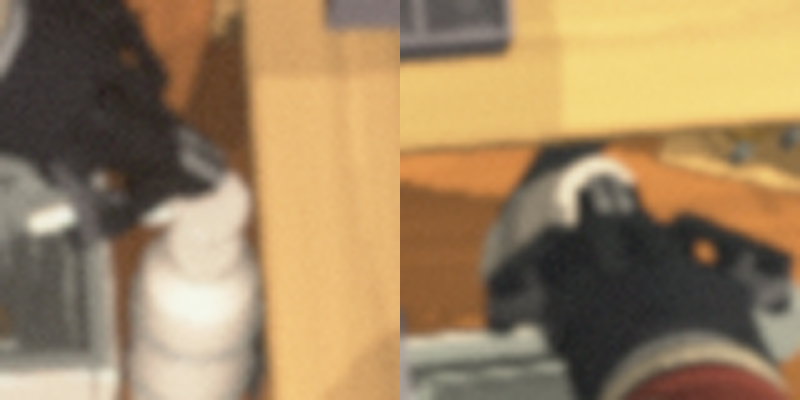

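The top view shows the fingertips over the head's disc, laterally centred and close to its middle. I'll shift 4 mm towards the shelf and feel downwards.

```bash
python3 -m handwheel '[[0.03,0,0.025,0,0,0],[0.01,0,0.05,0,0,0],[0.01,0,0.05,0,0,0]]' | head -4
for i in 1; do
python3 -m handwheel '[[-0.012,0,0.016,0,0,0],[-0.012,0,0.016,0,0,0]]' | sed -n '2p;4p'
python3 -m handwheel '[[-0.012,0,0.016,0,0,0],[-0.012,0,0.016,0,0,0]]' | sed -n '2p;4p'
python3 -m handwheel '[[-0.012,0,0.016,0,0,0],[-0.012,0,0.016,0,0,0]]' | sed -n '2p;4p'
python3 -m handwheel '[[-0.012,0,0.016,0,0,0],[-0.012,0,0.016,0,0,0]]' | sed -n '2p;4p'
done
```

```text
time_s: 3.95
tool_pos: [0.6329, -0.1072, 0.2395]
eef_rot: [-3.141, -0.661, 0.052]
contact_force: [-0.4, -0.3, -0.2]
tool_pos: [0.6328, -0.1073, 0.2376]
contact_force: [0.4, -0.2, 0.2]
tool_pos: [0.6329, -0.1073, 0.2358]
contact_force: [0.0, -0.4, 0.2]
tool_pos: [0.633, -0.1073, 0.2339]
contact_force: [0.4, 0.1, 0.2]
tool_pos: [0.633, -0.1073, 0.2318]
contact_force: [0.0, 0.1, -0.4]
```

```bash
python3 -m handwheel '[[-0.012,0,0.016,0,0,0],[-0.012,0,0.016,0,0,0]]' | sed -n '2p;4p'
python3 -m handwheel '[[-0.012,0,0.016,0,0,0],[-0.012,0,0.016,0,0,0]]' | sed -n '2p;4p'
python3 -m handwheel '[[-0.012,0,0.016,0,0,0],[-0.012,0,0.016,0,0,0]]' | sed -n '2p;4p'
python3 -m handwheel '[[-0.012,0,0.016,0,0,0],[-0.012,0,0.016,0,0,0]]' | sed -n '2p;4p'
```

```text
tool_pos: [0.633, -0.1073, 0.2298]
contact_force: [0.2, 0.7, -0.3]
tool_pos: [0.6336, -0.1075, 0.2294]
contact_force: [-2.0, 0.4, 1.5]
tool_pos: [0.6338, -0.1075, 0.2278]
contact_force: [-5.0, 1.8, 6.5]
tool_pos: [0.634, -0.1076, 0.2263]
contact_force: [-5.7, 0.9, 7.0]
```

```bash
python3 -m handwheel '[[-0.012,0,0.016,0,0,0],[-0.018,0,0.024,0,0,0]]' | sed -n '2p;4p'
python3 -m handwheel '[[-0.012,0,0.016,0,0,0],[-0.018,0,0.024,0,0,0]]' | sed -n '2p;4p'
python3 -m handwheel '[[-0.012,0,0.016,0,0,0],[-0.012,0,0.016,0,0,0]]' | sed -n '2p;4p'
```

```text
tool_pos: [0.6342, -0.1076, 0.2238]
contact_force: [-7.4, 0.4, 9.5]
tool_pos: [0.6344, -0.1076, 0.2212]
contact_force: [-7.5, 1.8, 10.0]
tool_pos: [0.6346, -0.1077, 0.2196]
contact_force: [-7.2, 1.1, 11.2]
```

```bash
python3 -m handwheel '[[-0.006,0,0.008,0,0,0],[-0.006,0,0.008,0,0,0]]' | sed -n '2p;4p'
python3 -m handwheel '[[-0.006,0,0.008,0,0,0],[-0.006,0,0.008,0,0,0]]' | sed -n '2p;4p'
python3 -m handwheel '[[-0.006,0,0.008,0,0,0],[-0.006,0,0.008,0,0,0]]' | sed -n '2p;4p'
```

```text
tool_pos: [0.6346, -0.1077, 0.2188]
contact_force: [-8.8, 1.4, 10.4]
tool_pos: [0.6348, -0.1077, 0.218]
contact_force: [-8.8, 1.7, 11.7]
tool_pos: [0.6349, -0.1077, 0.2172]
contact_force: [-8.9, 1.7, 12.1]
```

```bash
python3 -m handwheel '[[-0.006,0,0.008,0,0,0],[-0.006,0,0.008,0,0,0]]' | sed -n '2p;4p'
python3 -m handwheel '[[-0.006,0,0.008,0,0,0],[-0.006,0,0.008,0,0,0]]' | sed -n '2p;4p'
```

```text
tool_pos: [0.6352, -0.1078, 0.2171]
contact_force: [-9.6, 1.5, 13.4]
tool_pos: [0.6356, -0.1079, 0.2171]
contact_force: [-9.8, 2.6, 15.5]
```

z has stalled 12 mm below contact while the force keeps rising, so the head is on its stop. I'll hold briefly with a small extra press, then go straight up and back off along the tool.

```bash
python3 -m handwheel '[[-0.003,0,0.004,0,0,0],[-0.003,0,0.004,0,0,0],[-0.003,0,0.004,0,0,0]]' | sed -n '2p;4p'
python3 -m handwheel '[[0.02,0,-0.03,0,0,0],[0.05,0,-0.07,0,0,0],[0.08,0,-0.11,0,0,0],[0.12,0,-0.16,0,0,0],[0.17,0,-0.22,0,0,0],[0.17,0,-0.22,0,0,0]]' | sed -n '1,4p'
python3 -m handwheel '[[0,0,-0.3,0,0,0],[0,0,-0.6,0,0,0],[0,0,-0.9,0,0,0],[0,0,-0.9,0,0,0]]'
python3 - <<'E'
from h import *
a=.0;psi=.06
R=Ro.from_euler('xyz',[np.pi,0,psi]);print(go([.480,-.0,.37],R))
E
```

```text
tool_pos: [0.6357, -0.1079, 0.217]
contact_force: [-13.6, 2.2, 16.7]
time_s: 8.05
tool_pos: [0.6337, -0.1075, 0.2394]
eef_rot: [3.141, -0.663, 0.052]
contact_force: [0.5, 0.2, -0.2]
time_s: 8.45
tool_pos: [0.5783, -0.111, 0.314]
eef_rot: [3.138, -0.668, 0.053]
contact_force: [0.3, -0.1, 0.1]
opening: -0.0003
grasp_force: 0.0
(array([-0.377, -1.157, -1.016]), array([ 0.0029, -0.3192, -0.0036]))
```

The pump stroke is done and the head is free again. Next I'll go behind the lid with a 20° lean, so the wrist stays clear of the spout. I'll check the head height on the way.

Run:
```python
from h import *
np.set_printoptions(precision=4,suppress=True)
a=np.deg2rad(20);R=Ro.from_euler('xyz',[np.pi,-a,.055]);print(go([.475,.07,.36],R))
print(R.inv().apply([[0,0,-.01],[0,-.01,0],[.01,0,0]])/.1)
m=camera_model('wrist');s=sense();print(Ro.from_euler('xyz',s['eef_rot']).inv().apply(-m['R'].T@m['t']-s['tool_pos']))
```

```text
(array([-0.449, -1.859, -0.948]), array([ 0.0022, -0.1525, -0.0009]))
[[-0.0342 -0.      0.094 ]
 [-0.0052  0.0998 -0.0019]
 [ 0.0938  0.0055  0.0342]]
[ 0.0707 -0.     -0.143 ]
```

```bash
python3 -m handwheel '[[-0.1,-0.3,-0.4,0,0,0],[-0.2,-0.6,-0.5,0,0,0],[-0.22,-0.9,-0.5,0,0,0]]' | head -4
python3 -m handwheel '[[-0.1,-0.3,-0.2,0,-0.05,0],[-0.2,-0.6,-0.4,0,-0.1,0],[-0.22,-0.95,-0.45,0,-0.15,0],[-0.22,-0.95,-0.45,0,-0.152,0],[-0.22,-0.95,-0.45,0,-0.152,0]]' | head -4
python3 - <<'E'
from h import *
f=[get_image(n) for n in("side","top")]
cv2.imwrite("pics/m3.png",np.hstack([cv2.resize(f[0][230:370,235:375],(400,400),interpolation=2),cv2.resize(f[1][180:320,310:450],(400,400),interpolation=2)]))
E
```

```text
time_s: 8.75
tool_pos: [0.5248, -0.0227, 0.3352]
eef_rot: [-3.142, -0.663, 0.05]
contact_force: [1.4, -0.3, -0.3]
time_s: 9.25
tool_pos: [0.4758, 0.0704, 0.3556]
eef_rot: [3.142, -0.342, 0.055]
contact_force: [-0.0, 0.0, 0.8]
```

View pics/m3.png

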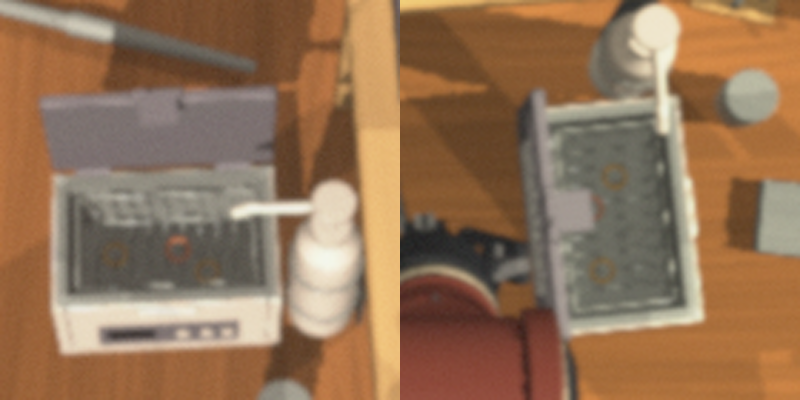

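The lid is upright, the head is back up at the same place, and the gripper hovers behind the lid. I'll lower the fingers behind it, then push toward -y.

```bash
python3 -m handwheel '[[-0.1,0,0.28,0,0,0],[-0.2,0,0.56,0,0,0],[-0.28,0,0.78,0,0,0]]' | sed -n '2p;4p'
python3 -m handwheel '[[-0.1,0,0.28,0,0,0],[-0.2,0,0.56,0,0,0],[-0.28,0,0.77,0,0,0],[-0.28,0,0.77,0,0,0]]' | sed -n '2p;4p'
python3 -m handwheel '[[-0.01,0.15,0,0,0,0],[-0.02,0.3,0,0,0,0],[-0.02,0.4,-0.01,0,0,0],[-0.02,0.4,-0.01,0,0,0]]' | sed -n '2p;4p'
python3 -m handwheel '[[-0.01,0.1,0,0,0,0],[-0.01,0.2,0,0,0,0],[-0.01,0.3,0,0,0,0],[-0.01,0.3,0,0,0,0]]' | sed -n '2p;4p'
```

```text
tool_pos: [0.4747, 0.068, 0.2713]
contact_force: [-1.1, 0.2, -0.9]
tool_pos: [0.4721, 0.0682, 0.1867]
contact_force: [0.0, -0.1, 0.0]
tool_pos: [0.4755, 0.0279, 0.1941]
contact_force: [-0.3, -0.3, -0.5]
tool_pos: [0.4757, -0.0016, 0.1926]
contact_force: [0.3, 0.3, -0.2]
```

```bash
python3 -m handwheel '[[0,0.1,0,0,0,0],[0,0.2,0,0,0,0],[0,0.3,0,0,0,0],[0,0.4,0,0,0,0],[0,0.46,0,0,0,0],[0,0.46,0,0,0,0]]' | sed -n '2p;4p'
python3 -m handwheel '[[-0.01,0.08,0.03,0,0,0],[-0.022,0.16,0.062,0,0,0],[-0.022,0.26,0.062,0,0,0],[-0.035,0.33,0.1,0,0,0],[-0.05,0.4,0.14,0,0,0],[-0.05,0.4,0.14,0,0,0]]' | sed -n '2p;4p'
python3 - <<'E'
from h import *
f=[get_image(n) for n in("side","top")]
cv2.imwrite("pics/m4.png",np.hstack([cv2.resize(f[0][230:370,235:375],(400,400),interpolation=2),cv2.resize(f[1][180:320,310:450],(400,400),interpolation=2)]))
E
```

```text
tool_pos: [0.478, -0.0474, 0.1924]
contact_force: [0.2, 0.3, 0.4]
tool_pos: [0.4797, -0.0872, 0.1767]
contact_force: [-0.5, -0.3, -0.1]
```

View pics/m4.png

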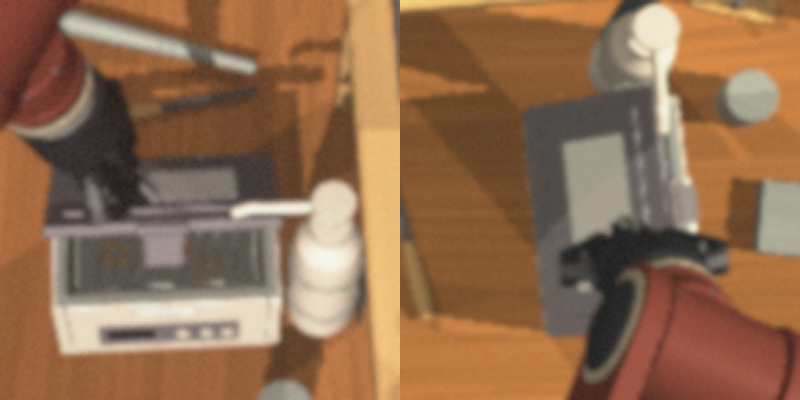

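The lid is following the fingers, now about half closed, and it clears the spout. I'll continue along the arc.

```bash
python3 -m handwheel '[[-0.015,0.12,0.04,0,0,0],[-0.035,0.17,0.09,0,0,0],[-0.055,0.22,0.15,0,0,0],[-0.075,0.27,0.2,0,0,0],[-0.095,0.34,0.26,0,0,0],[-0.11,0.43,0.31,0,0,0],[-0.12,0.5,0.34,0,0,0],[-0.12,0.52,0.34,0,0,0]]' | sed -n '1,4p'
python3 -m handwheel '[[-0.01,0,0.03,0,0,0],[-0.02,0,0.06,0,0,0],[-0.02,0,0.06,0,0,0]]' | sed -n '2p;4p'
```

```text
time_s: 12.95
tool_pos: [0.4827, -0.1391, 0.1408]
eef_rot: [-3.141, -0.343, 0.051]
contact_force: [0.2, 0.1, 0.2]
tool_pos: [0.483, -0.1381, 0.135]
contact_force: [0.2, -0.7, 0.6]
```

```bash
python3 -m handwheel '[[-0.007,0,0.019,0,0,0],[-0.014,0,0.038,0,0,0]]' | sed -n '2p;4p'
python3 -m handwheel '[[-0.007,0,0.019,0,0,0],[-0.014,0,0.038,0,0,0]]' | sed -n '2p;4p'
python3 -m handwheel '[[-0.007,0,0.019,0,0,0],[-0.007,0,0.019,0,0,0]]' | sed -n '2p;4p'
python3 -m handwheel '[[-0.007,0,0.019,0,0,0],[-0.007,0,0.019,0,0,0]]' | sed -n '2p;4p'
```

```text
tool_pos: [0.4833, -0.1383, 0.1314]
contact_force: [0.8, -0.2, 1.2]
tool_pos: [0.4837, -0.1386, 0.1291]
contact_force: [-11.1, 2.3, 18.1]
tool_pos: [0.4836, -0.1389, 0.1268]
contact_force: [-4.6, -0.2, 8.2]
tool_pos: [0.4835, -0.1388, 0.1239]
contact_force: [0.3, -1.9, 2.6]
```

```bash
python3 -m handwheel '[[-0.007,0,0.019,0,0,0],[-0.007,0,0.019,0,0,0]]' | sed -n '2p;4p'
python3 -m handwheel '[[-0.007,0,0.019,0,0,0],[-0.007,0,0.019,0,0,0]]' | sed -n '2p;4p'
```

```text
tool_pos: [0.4832, -0.1382, 0.1211]
contact_force: [1.1, -0.6, 3.2]
tool_pos: [0.4835, -0.1384, 0.1207]
contact_force: [-5.0, 0.5, 10.0]
```

The force peaked at about 18 N, dropped as the tab snapped, and then the lid bottomed firmly at the shut height. I'll hold, lift off and look.

```bash
python3 -m handwheel '[[-0.004,0,0.01,0,0,0],[-0.004,0,0.01,0,0,0],[-0.004,0,0.01,0,0,0]]' | sed -n '2p;4p'
python3 -m handwheel '[[0.02,0,-0.06,0,0,0],[0.06,0,-0.2,0,0,0],[0.06,0,-0.5,0,0,0],[0.06,0,-0.9,0,0,0]]' | sed -n '2p;4p'
python3 -m handwheel '[[-0.2,0,-0.3,0,0,0],[-0.5,0,-0.6,0,0,0],[-0.9,0,-0.9,0,0,0],[-0.9,0,-0.9,0,0,0],[-0.9,0,-0.9,0,0,0],[-0.9,0,-0.9,0,0,0]]' | sed -n '1,4p'
python3 - <<'E'
from h import *
f=[get_image(n) for n in("side","top")]
cv2.imwrite("pics/m5.png",np.hstack([cv2.resize(f[0][230:370,235:375],(400,400),interpolation=2),cv2.resize(f[1][180:320,310:450],(400,400),interpolation=2)]))
E
```

```text
tool_pos: [0.4836, -0.1384, 0.1204]
contact_force: [-8.3, 1.6, 15.8]
tool_pos: [0.4563, -0.138, 0.202]
contact_force: [1.0, -0.4, -0.3]
time_s: 15.75
tool_pos: [0.3434, -0.145, 0.2573]
eef_rot: [-3.138, -0.342, 0.052]
contact_force: [-0.3, 0.4, -0.5]
```

View pics/m5.png

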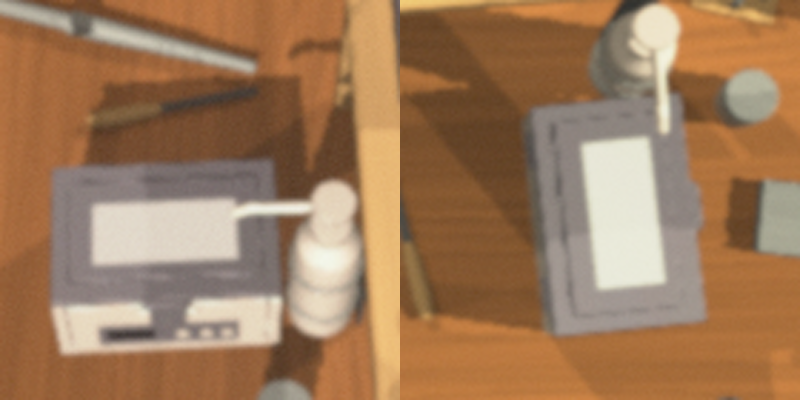

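The lid stays flush and shut over a second after release, with its tab over the front rim. The pump head is up and the robot is clear.

```bash
python3 -c "from rig import *;print(sign_off())"
```

```text
the job is handed in; nothing more can be done
None
```

I pressed the pump head to its stop at about 21 N and let it spring back, then shut the lid until its tab snapped; the last pictures show it staying shut and the head up, and I handed the job in at about 16 s (no verdict was returned).

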